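# Load the carrier plate into the scan stage

### The job

Load the thin steel carrier plate into the scan stage. Press lightly on the plate and slide it along the channel of its store until its end hangs over the open edge, pinch that end and lift the plate out, then slide it into the stage, under the two keeper lips and fully home against the back stop, and let go. Press gently throughout, do not drop the plate on the bench, and leave the articulator, cup and bottle alone.

Things in the scene. Friction and masses are not known exactly. Their poses are not given: they have to be found in the camera images.
- plate: thin flat rectangular plate of bare steel, 110 x 50 x 3 mm (x, y, z), 100 to 170 g. Origin: centre of its underside; x along its length, z up. At the start it lies in the channel of the store, its near end 25 to 60 mm inside the open edge.
- store: fixed, rigid grey block, 190 x 70 mm (x, y), with a white channel in its top. Origin: centre of its underside on the bench. Channel floor 50 mm above the origin, 54 mm wide; rails 8 mm wide and 6 mm high (3 mm above the plate's top, so its sides cannot be gripped there). A 6 mm high wall closes the +x end (inner face x = +87 mm); the -x end is open and faces the robot, roughly.
- store_edge (a point): middle of the open edge of the channel floor, at (-95, 0, +50) mm in the store's frame, same axes. The block's front face below it is upright and clear. The plate slides on the floor with less friction than fingertips have on the plate; the block does not yield, so a small error of height when pressing makes a large force.
- stage: fixed scan stage: black deck on a short column over a grey foot that does not reach in front of the deck. Origin: centre under the column on the bench. Deck top 50 mm above the origin, from x = -40 mm (open mouth, facing the robot, roughly) to the 12 mm high back stop (face at x = +30 mm). Side guides 8 mm high leave 54 mm between them, flaring to about 63 mm at the mouth.
- stage_home (a point): where the plate's origin is when fully home, at (-25, 0, +50) mm in the stage's frame, same axes; the plate then sticks 40 mm out of the mouth (-x) and stays so by itself. Two steel keeper lips (stage x = +5 to +30 mm) reach 8 mm inward from the guides over the plate's path, undersides 8 mm and tops 12 mm above the deck, so the plate goes in endways.
- articulator: bystander: plaster model in a small black articulator, 48 x 70 x 76 mm (x, y, z), loose; origin at the centre of its underside
- cup: bystander: white cup, 52 mm wide, 65 mm high, loose; origin at the centre of its underside
- bottle: bystander: small amber bottle, 28 mm wide, 60 mm high, loose; origin at the centre of its underside
There are look-alikes about, which are no part of the job. What is meant by the plate is not pink or yellow, and is the smaller of those in its own colour.

How it is judged:
By the outcome, as a careful person would: the job done as asked, in the order asked, and still so for the second after the job is handed in, with the robot touching nothing.
It also fails if it takes over 72 s, if anything falls off the work surface, if the arm or the gripper's body presses on something with over 40 N, if the wrist force passes 120 N, or if a joint passes its speed limit or range.

### The arm

A 6-joint arm with a two-finger parallel gripper is mounted at the origin on the work surface. World frame = base frame: x ahead of the robot, y to its left, z up, the work surface at z = 0. Lengths are in m, angles in rad, forces in N, time in s.
With the tool pointing down it reaches from about 0.3 to 0.775 m from the base axis. Payload 14.6 kg.
Tool frame: the origin (TCP) lies midway between the tips of the shut fingers; the grasp point (between the pads) lies behind it (ctrl.grasp_offset is the z of the grasp point in the tool frame, in m); z points along the fingers, y is the line along which they close (so a half turn about z gives the same grasp; the last joint's range is limited). The gripper opens to 85 mm and grips with 20 to 120 N. Pads are 22 mm wide; open, the fingers measure 114 mm over their backs; the gripper's body (76 mm by 85 mm) begins 54 mm behind the grasp point. The pads swing forward as they close: fully open they stand 13 mm farther back than shut.
Start: joints at [1.276, 0.3, 1.521, -0, 1.321, -0.067], TCP at [0.124, 0.536, 0.231] pointing down, gripper open.
Joint ranges: [-3.03, 3.03], [-0.79, 2.21], [0.23, 2.52], [-1.04, 4.18], [0, 3.07], [-2.55, 2.55]. Speed limits (rad/s): [2.22, 2.22, 2.57, 3.14, 3.14, 3.14].

### API

Orientations are given as [roll, pitch, yaw] about the fixed x, y, z axes, in that order (R = Rz(yaw) Ry(pitch) Rx(roll)).
In Python, from bench import ctrl gives the robot as it stands. The module is installed in compiled form; this text tells all that it offers.
- The arm moves only by the tool servo_tool, never from a script. Its argument "plan" is a list of rows, each a list of 4 numbers: the shift along the tool's x, y, z in m, then the turn about the tool's z in degrees. A call has 1 to 5 rows; each row is the pose to reach, as a shift and turn from the pose commanded when the call began, along the tool's axes at that moment; what a row does not reach only later rows make up. A row lasts 1/10 s, in which the tool goes at most 50 mm and 8.59 degrees, less where a joint would pass 70% of its speed; a pose out of reach is approached as far as the arm can. A call with a gripper value outside its range is refused whole. "claw" is the opening, from 0 (shut) to 1 (fully open), set as the call begins (left out, the last holds). The fingers move at their own pace and stop on an object; the grip force is fixed at half the most. Time passes only in rows, so rows that repeat a pose let the fingers close. It gives the time, the measured TCP pose, the force, the opening and the grip force at its end, in the units of the state.
- ctrl.get_obs(): the state, without advancing time (a new reading comes with each control period).
- ctrl.capture(name): name is "side" or "top"; returns a dict with "img" (420x560x3 uint8, red, green, blue), "intrinsics" (3x3 intrinsics, pixels), "camera_from_world" (4x4, takes a point from world to camera coordinates). Camera axes: x right, y down, z forward; pixel columns grow to the right and rows downward; lengths in m; the calibration is good to about 2 mm. A picture is of the moment at which its call begins. There is no depth.
- ctrl.finish_job(): hands the job in; it is judged then, once.
Trained networks look in a picture, given as the dict that the camera call returned (one of the last four; its "shot" number tells which), for a name from the list of things; names that differ only in an ending like _2 or _b are one class to them, and where a whole thing is asked for, a point or a joint stands for the part that bears it (a point fixed in the world has none). Each returns a list of dicts, best first, with "p" (0 to 1); they miss things now and then, are a little off and sometimes report something else, mostly with a low value. They report only what shows in the picture. A call takes as long as a camera call. They do not tell look-alikes from the thing itself.
- ctrl.search_frame(picture, thing): "box" ([left, top, right, bottom] in pixels, round what is visible of it).
- ctrl.mark_of(picture, thing): "uv" ([column, row] in pixels: a listed point, or the origin of a listed thing).
The state is a dict: "clock": time; "joint_pos": joint angles; "qd": joint speeds; "joint_torque": joint torques, N m; "position": TCP position; "tcp_rot": TCP orientation; "wrist_force": force on the tool from outside, world axes, zero at the start; "torque": the same for the moment, N m; "grip_width": finger opening in m; "finger_force": force on a finger pad.
Only numpy, scipy, OpenCV 4.12 (cv2) and the standard library are available. Lean on these libraries where they do the work, as an engineer would, in place of code of your own. Each camera call takes 0.05 s, during which the arm holds its last target. There are 200 camera calls.

## Working session

There is one attempt and no reset: what is moved stays moved. The work goes in short steps, Python scripts to look and compute and a tool call to move; the robot and the scene stay as the last step left them, time stands still between calls to the robot, and variables do not carry over. Pictures are saved under pics/ and viewed, at most 10 in all, crops included, and the job is handed in when it is done.

Besides the shell and the picture viewer there is one more tool, called after "Emit:" as name([rows], argument=value, ...), one row to a line, values as JSON. servo_tool: Moves the arm, as the interface text tells. Its arguments: {"type":"object","properties":{"plan":{"type":"array","items":{"type":"array","items":{"type":"number"}}},"claw":{"type":"number"}},"required":["plan"]}

```bash
mkdir -p pics; cat > h.py <<'E'
from bench import ctrl
import numpy as np, cv2
def ray(p,uv):
    K=np.array(p["intrinsics"]);T=np.array(p["camera_from_world"])
    d=T[:3,:3].T@np.linalg.solve(K,[uv[0],uv[1],1]);o=-T[:3,:3].T@T[:3,3];return o,d
def atz(p,uv,z):
    o,d=ray(p,uv);return o+d*(z-o[2])/d[2]
def proj(p,X):
    K=np.array(p["intrinsics"]);T=np.array(p["camera_from_world"])
    c=T[:3,:3]@np.array(X)+T[:3,3];c=K@c;return c[:2]/c[2]
def save(p,n): cv2.imwrite("pics/"+n,p["img"][:,:,::-1])
E
cat > a.py <<'E'
from h import *
np.set_printoptions(precision=4,suppress=True)
for n in("top","side"):
    p=ctrl.capture(n);save(p,n+"0.png")
    print(n,ray(p,[280,210]))
    for t,z in(("plate",.05),("store",0),("store_edge",.05),("stage",0),("stage_home",.05),("articulator",0),("cup",0),("bottle",0)):
        for r in ctrl.mark_of(p,t)[:3]: print(t,np.round(r["uv"],1),round(r["p"],2),atz(p,r["uv"],z))
o=ctrl.get_obs();print(o["clock"],o["position"],o["tcp_rot"],o["wrist_force"],ctrl.grasp_offset)
E
python3 a.py
```

```text
top (array([ 0.4672, -0.009 ,  1.121 ]), array([ 0.0807,  0.0015, -0.9968]))
plate [388.7 219. ] 0.93 [ 0.5289 -0.2834  0.05  ]
plate [336.6 200.8] 0.91 [ 0.5764 -0.152   0.05  ]
plate [268.2 195.4] 0.8 [0.5916 0.0225 0.05  ]
store [334.8 200. ] 0.84 [ 0.5837 -0.1539 -0.    ]
store [199.6 220.2] 0.66 [0.5323 0.2069 0.    ]
store_edge [342.3 237.7] 0.59 [ 0.4824 -0.1646  0.05  ]
store_edge [270.4 124.3] 0.33 [0.7775 0.0159 0.05  ]
stage [202.3 210. ] 0.7 [0.5595 0.2    0.    ]
stage_home [201.1 218. ] 0.77 [0.535  0.1936 0.05  ]
articulator [270.5 123.5] 0.97 [0.7942 0.0168 0.    ]
cup [132.  200.5] 0.83 [0.5864 0.3884 0.    ]
bottle [408.5 176.6] 0.42 [ 0.6453 -0.353   0.    ]
side (array([ 0.3878, -0.9042,  0.921 ]), array([ 0.1336,  0.7035, -0.6981]))
plate [293.8 312.5] 0.92 [ 0.5298 -0.3261  0.05  ]
plate [297.7 247.7] 0.89 [ 0.5729 -0.155   0.05  ]
plate [294.2 208.3] 0.68 [ 0.5903 -0.0262  0.05  ]
store [297.2 264.2] 0.67 [ 0.572  -0.1623  0.    ]
store_edge [259.9 254.1] 0.98 [ 0.4846 -0.1596  0.05  ]
stage [272.2 169.7] 0.93 [0.571  0.1893 0.    ]
stage_home [260.8 156. ] 0.63 [0.5396 0.1935 0.05  ]
articulator [364.9 204.5] 0.9 [0.7899 0.0077 0.    ]
cup [266.  128.7] 0.85 [0.5848 0.39   0.    ]
bottle [351.7 332.7] 0.56 [ 0.6477 -0.3625  0.    ]
0.9 [0.1242 0.5358 0.2313] [-3.1416 -0.      2.9139] [ 0.0232 -1.0831 -0.4492] -0.0187
```

```bash
python3 -c "
import cv2
a=cv2.imread('pics/top0.png')
cv2.imwrite('pics/c1.png',cv2.resize(a[90:290,120:440],None,fx=2.5,fy=2.5,interpolation=2))"
```

```text
(no output)
```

View pics/c1.png

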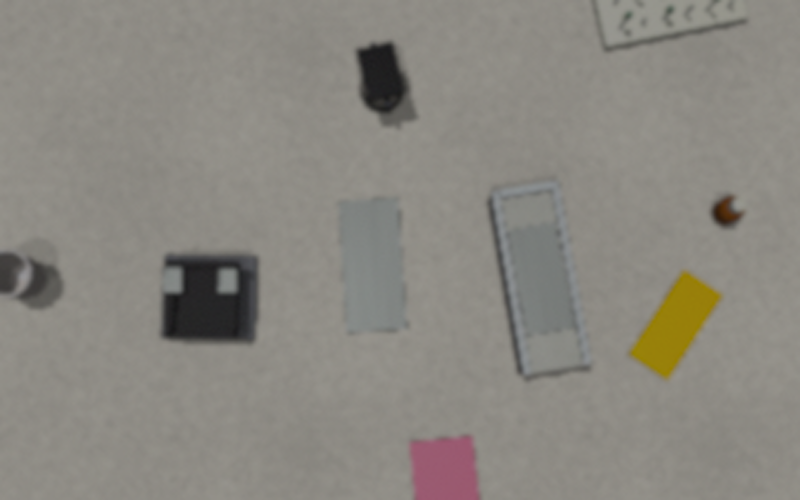

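View pics/side0.png

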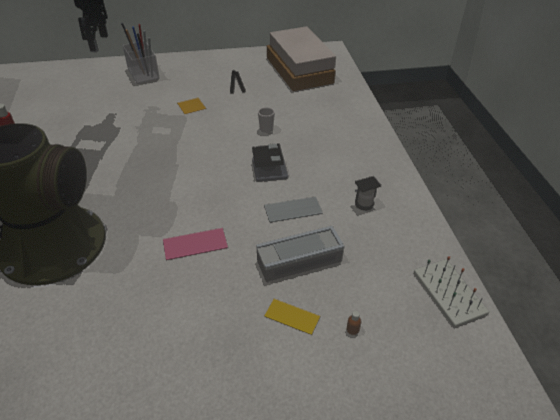

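The plate in the store is at about px (337,201). A larger look-alike lies on the bench at (268,195). The stage is at (203,209), with its lips at (189,202) and (211,202). I'll zoom in for the yaws.

```bash
cat > b.py <<'E'
from h import *
np.set_printoptions(precision=4,suppress=True)
ims=[ctrl.capture("top")["img"].astype(float) for _ in range(4)]
a=np.mean(ims,0)[:,:,::-1]
s=a[183:235,178:230];t=a[158:248,310:370]
f=lambda x,k:cv2.resize(np.clip((x-x.min())/(x.max()-x.min())*255,0,255).astype(np.uint8),None,fx=k,fy=k,interpolation=cv2.INTER_CUBIC)
s=f(s**.6,6.5);t=f(t,6.5);c=np.zeros((585,338+390,3),np.uint8);c[:338,:338]=s;c[:585,338:]=t
cv2.imwrite("pics/c2.png",c)
p=ctrl.capture("top")
cr=lambda u,v:(u/2.5+120,v/2.5+90)
F=[atz(p,cr(*q),.056) for q in((524,376),(590,368),(492,190),(557,183))]
print(np.array(F),np.linalg.norm(F[0]-F[1]),np.linalg.norm(F[0]-F[2]))
E
python3 b.py
```

```text
[[ 0.4758 -0.1316  0.056 ]
 [ 0.4833 -0.1982  0.056 ]
 [ 0.6656 -0.1024  0.056 ]
 [ 0.6724 -0.169   0.056 ]] 0.06701654304793739 0.19213176588779704
```

View pics/c2.png

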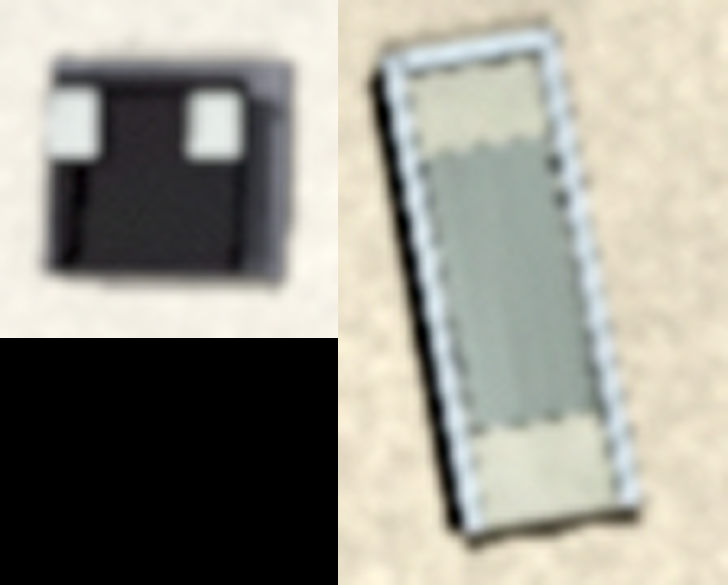

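The crop shows the store's corners and the plate's near edge at crop (472,432)–(595,415), and the stage's lips, deck and foot at left. Next I'll fit the poses to these points.

```bash
cat > c.py <<'E'
from h import *
from scipy.optimize import least_squares
np.set_printoptions(precision=4,suppress=True)
p=ctrl.capture("top")
T=lambda u,v:np.array([310+(u-338+.5)/6.5-.5,158+(v+.5)/6.5-.5])
S=lambda u,v:np.array([178+(u+.5)/6.5-.5,183+(v+.5)/6.5-.5])
def fit(pts,x0):
    def W(q,m): c,s=np.cos(q[2]),np.sin(q[2]);return [q[0]+c*m[0]-s*m[1],q[1]+s*m[0]+c*m[1],m[2]]
    f=lambda q:np.concatenate([proj(p,W(q,m))-uv for m,uv in pts])
    r=least_squares(f,x0,loss="soft_l1");print(r.x,"res px",f(r.x));return r.x
st=fit([((-.095,.035,.056),T(466,530)),((-.095,-.035,.056),T(637,512)),((.095,.035,.056),T(383,62)),((.095,-.035,.056),T(552,28))],[.575,-.15,.15])
pl=fit([((-.055,.025,.053),T(472,432)),((-.055,-.025,.053),T(595,415)),((.055,.025,.053),T(425,158)),((.055,-.025,.053),T(548,135))],[.575,-.15,.15])
sg=fit([((.005,.019,.062),S(100,160)),((.030,.019,.062),S(101,90)),((.005,-.019,.062),S(187,160)),((.03,-.019,.062),S(188,90)),((-.04,.0,.05),S(146,271))],[.56,.195,0])
R=lambda a:np.array([[np.cos(a),-np.sin(a)],[np.sin(a),np.cos(a)]])
print("plate in store",R(st[2]).T@(pl[:2]-st[:2]),"home",sg[:2]+R(sg[2])@[-.025,0],"edge",st[:2]+R(st[2])@[-.095,0])
q=ctrl.capture("side")
g=ctrl.search_frame(q,"stage");print(g[:1])
# side reprojection check of network marks
for n,X in(("store_edge",[*(st[:2]+R(st[2])@[-.095,0]),.05]),("stage_home",[*(sg[:2]+R(sg[2])@[-.025,0]),.05])): print(n,proj(q,X),[np.round(r["uv"],1) for r in ctrl.mark_of(q,n)[:1]],[np.round(r["uv"],1) for r in ctrl.mark_of(p,n)[:1]],proj(p,X))
s=q["img"][135:185,245:295,::-1];cv2.imwrite("pics/c3.png",cv2.resize(np.clip(s*2.,0,255).astype(np.uint8),None,fx=10,fy=10,interpolation=2))
o=ctrl.get_obs();y=o["tcp_rot"][2];d=pl[:2]+R(st[2])@[.02,0]-o["position"][:2]
print("d",d,"tool",d@[np.cos(y),np.sin(y)],d@[np.sin(y),-np.cos(y)],"turn",np.degrees(y-(st[2]+np.pi)), o["position"],o["clock"])
E
python3 c.py
```

```text
[ 0.5757 -0.1495  0.1534] res px [-0.5494  1.0159  0.5385 -0.6816 -0.4726 -0.5555  0.4837  0.3436]
[ 0.5747 -0.1501  0.1488] res px [-0.2565  0.1581  0.2846 -0.2975 -0.1932 -0.1891  0.1667  0.3322]
[ 0.558   0.1955 -0.0132] res px [-0.8976 -0.6262 -0.7993  0.2939  0.7738 -0.5411  0.8389  0.3778  0.0378
  0.3994]
plate in store [-0.001  -0.0005] home [0.533  0.1958] edge [ 0.4818 -0.164 ]
[{'box': [254.2, 141.7, 287.0, 182.6], 'p': 0.75}]
store_edge [258.934  255.7041] [array([260.8, 255.9])] [array([343.8, 234.1])] [342.0791 237.9322]
stage_home [258.3322 155.7274] [array([260.5, 156.3])] [array([202. , 220.3])] [200.2161 218.7723]
d [ 0.4703 -0.6828] tool -0.612375710351813 -0.5589611602696779 turn -21.84588523845629 [0.1242 0.5358 0.2313] 1.5
```

View pics/c3.png

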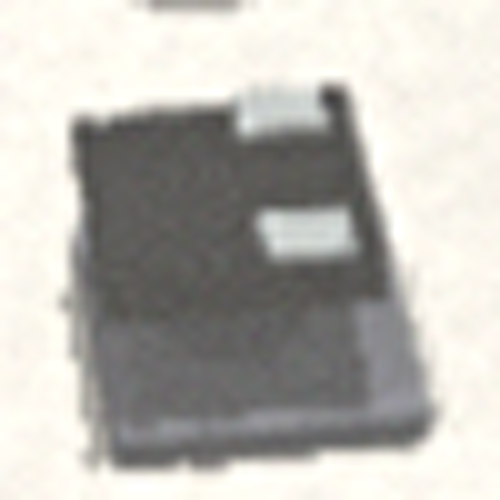

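The side crop shows both lips: the near one at crop (258–356, 208–262) and the far one at (240–328, 88–138). Both sit close to the fitted stage. I'll move now, with the fingers shut.

Emit:
servo_tool([
  [-0.036,-0.033,0,-4.5],
  [-0.072,-0.066,0,-9],
  [-0.108,-0.099,0,-13.5],
  [-0.144,-0.132,0,-18],
  [-0.18,-0.165,0,-21.8],
], claw=0)

```text
clock: 2.0
position: [0.2629, 0.3327, 0.2314]
tcp_rot: [3.141, 0.0, -2.985]
wrist_force: [0.2, -0.5, 0.0]
grip_width: 0.0123
finger_force: 0.0
```

```bash
cat > d.py <<'E'
import sys
from h import *
o=ctrl.get_obs();y=o["tcp_rot"][2];t=np.array([float(a) for a in sys.argv[1:3]]);d=t-o["position"][:2]
print("tool shift",np.round([d@[np.cos(y),np.sin(y)],d@[np.sin(y),-np.cos(y)]],4),"turn",np.degrees((y-float(sys.argv[3])+np.pi)%(2*np.pi)-np.pi) if len(sys.argv)>3 else "",o["position"],o["tcp_rot"],o["wrist_force"],o["clock"])
E
python3 d.py .5945 -.1471 3.294
```

```text
tool shift [-0.2529 -0.5256] turn 0.22111110830193534 [0.26291141 0.33271449 0.23144086] [ 3.14126192e+00  4.91103555e-04 -2.98532619e+00] [ 0.15850434 -0.48357233  0.02547937] 2.0
```

Emit:
servo_tool([
  [-0.0215,-0.0445,0,0],
  [-0.043,-0.089,0,0],
  [-0.0645,-0.1335,0,0],
  [-0.086,-0.178,0,0],
  [-0.1075,-0.2225,0,0],
])

```text
clock: 2.5
position: [0.4032, 0.1289, 0.2316]
tcp_rot: [3.142, 0.001, -2.989]
wrist_force: [1.2, 1.0, 0.8]
grip_width: 0.0
finger_force: 0.0
```

Emit:
servo_tool([
  [-0.0215,-0.0445,0,0],
  [-0.043,-0.089,0,0],
  [-0.0645,-0.1335,0,0],
  [-0.086,-0.178,0,0],
  [-0.1075,-0.2225,0,0],
])

```text
clock: 3.0
position: [0.5433, -0.0748, 0.2314]
tcp_rot: [-3.141, 0.0, -2.989]
wrist_force: [0.9, 0.4, 1.0]
grip_width: -0.0001
finger_force: 0.0
```

```bash
python3 d.py .5945 -.1471 3.294
```

```text
tool shift [-0.0396 -0.0793] turn 0.0013411095546229895 [ 0.54331976 -0.07477258  0.23135566] [-3.14148175e+00  3.32148123e-04 -2.98916190e+00] [0.87986626 0.36831092 0.95641703] 3.0
```

Emit:
servo_tool([
  [-0.02,-0.04,0.02,0],
  [-0.0395,-0.079,0.04,0],
  [-0.0395,-0.079,0.085,0],
  [-0.0395,-0.079,0.13,0],
  [-0.0395,-0.079,0.155,0],
])

```text
clock: 3.5
position: [0.5921, -0.1447, 0.0723]
tcp_rot: [3.14, -0.004, -2.989]
wrist_force: [0.8, 0.0, 0.2]
grip_width: -0.0001
finger_force: 0.0
```

Emit:
servo_tool([
  [0,0,0.007,0],
  [0,0,0.013,0],
  [0,0,0.016,0],
  [0,0,0.016,0],
])

```text
clock: 3.9
position: [0.594, -0.1449, 0.0614]
tcp_rot: [-3.141, 0.002, -2.989]
wrist_force: [-0.4, 0.5, 0.1]
grip_width: -0.0001
finger_force: 0.0
```

```bash
cat > e.py <<'E'
from h import *
import sys
a=ctrl.capture("top");b=ctrl.capture("side");n=sys.argv[1]
x,y=map(int,sys.argv[2:4]);u,v=map(int,sys.argv[4:6])
f=lambda p,x,y:cv2.resize(p["img"][y-50:y+50,x-50:x+50,::-1],None,fx=4,fy=4,interpolation=2)
cv2.imwrite("pics/"+n,np.hstack([f(a,x,y),f(b,u,v)]))
o=ctrl.get_obs();print(o["position"],o["wrist_force"],o["clock"])
E
python3 e.py d1.png 337 200 297 247; python3 d.py .5945 -.1471 3.294
```

```text
[ 0.59404041 -0.14491149  0.0614858 ] [0.00516608 0.06208354 0.54695078] 4.0
tool shift [-0.0001 -0.0022] turn 0.02097728326383275 [ 0.59404041 -0.14491149  0.0614858 ] [-3.14078127e+00  1.60612733e-03 -2.98881918e+00] [0.00516608 0.06208354 0.54695078] 4.0
```

View pics/d1.png

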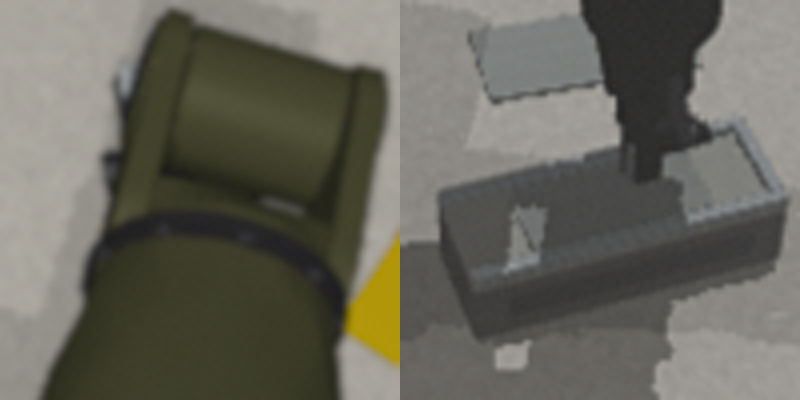

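The side view shows the shut fingertips over the plate inside the channel (crop ~640,175). I'll lower in small steps.

Emit:
servo_tool([
  [0,-0.001,0.003,0],
  [0,-0.001,0.005,0],
  [0,-0.001,0.006,0],
  [0,-0.001,0.006,0],
])

```text
clock: 4.4
position: [0.5936, -0.1458, 0.0541]
tcp_rot: [3.141, -0.0, -2.989]
wrist_force: [0.0, -0.0, 0.3]
grip_width: -0.0003
finger_force: 0.0
```

Emit:
servo_tool([
  [0,0,0.0005,0],
  [0,0,0.001,0],
  [0,0,0.001,0],
])

```text
clock: 4.7
position: [0.5937, -0.1458, 0.0532]
tcp_rot: [3.142, -0.0, -2.989]
wrist_force: [-0.1, 0.5, 0.1]
grip_width: 0.0004
finger_force: 0.0
```

Emit:
servo_tool([
  [0,0,0.0003,0],
  [0,0,0.0003,0],
])

```text
clock: 4.9
position: [0.5937, -0.1458, 0.0531]
tcp_rot: [-3.141, 0.0, -2.989]
wrist_force: [-0.3, -0.2, 1.1]
grip_width: 0.0001
finger_force: 0.8
```

Emit:
servo_tool([
  [0,0,0.0003,0],
  [0,0,0.0003,0],
])

```text
clock: 5.1
position: [0.5938, -0.1458, 0.0531]
tcp_rot: [-3.141, 0.0, -2.989]
wrist_force: [-2.6, 0.8, 4.3]
grip_width: 0.0
finger_force: 2.5
```

Emit:
servo_tool([
  [0,0,0.0002,0],
  [0,0,0.0002,0],
])

```text
clock: 5.3
position: [0.5938, -0.1458, 0.0531]
tcp_rot: [-3.141, 0.001, -2.989]
wrist_force: [-3.3, 0.4, 6.4]
grip_width: -0.0002
finger_force: 3.3
```

Emit:
servo_tool([
  [0.002,0,0,0],
  [0.005,0,0,0],
  [0.008,0,0,0],
  [0.011,0,0,0],
  [0.014,0,0,0],
])

```text
clock: 5.8
position: [0.5802, -0.1481, 0.0531]
tcp_rot: [-3.141, 0.002, -2.989]
wrist_force: [3.0, -0.1, 5.5]
grip_width: 0.0001
finger_force: 2.7
```

```bash
python3 e.py d2.png 337 200 297 247
```

```text
[ 0.57991073 -0.14811854  0.05309612] [-1.44899336  0.61287822  7.87449944] 5.9
```

View pics/d2.png

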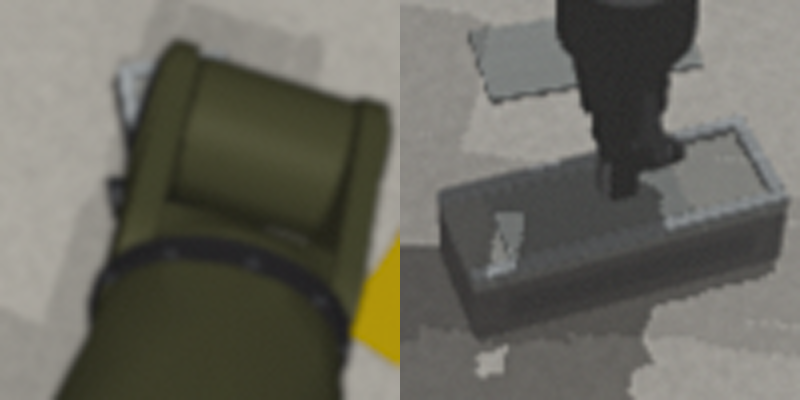

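The plate's far edge moved from crop x≈690 to ≈668, so it is following the fingers. I'll keep sliding.

Emit:
servo_tool([
  [0.004,0,0,0],
  [0.008,0,0,0],
  [0.012,0,0,0],
  [0.016,0,0,0],
  [0.02,0,0,0],
])

```text
clock: 6.4
position: [0.5604, -0.1511, 0.0531]
tcp_rot: [-3.141, 0.002, -2.989]
wrist_force: [1.5, -0.2, 6.2]
grip_width: -0.0001
finger_force: 2.9
```

Emit:
servo_tool([
  [0.004,0,0,0],
  [0.008,0,0,0],
  [0.012,0,0,0],
  [0.016,0,0,0],
  [0.02,0,0,0],
])

```text
clock: 6.9
position: [0.5406, -0.1542, 0.0531]
tcp_rot: [-3.141, 0.002, -2.989]
wrist_force: [2.2, 1.3, 6.2]
grip_width: -0.0002
finger_force: 2.9
```

Emit:
servo_tool([
  [0.004,0,0,0],
  [0.008,0,0,0],
  [0.012,0,0,0],
  [0.016,0,0,0],
  [0.019,0,0,0],
])

```text
clock: 7.4
position: [0.5218, -0.1571, 0.0531]
tcp_rot: [-3.141, 0.002, -2.989]
wrist_force: [2.8, -0.3, 5.9]
grip_width: -0.0001
finger_force: 2.9
```

```bash
python3 e.py d3.png 340 225 280 250
```

```text
[ 0.52153994 -0.15714364  0.05307743] [-0.67967696 -1.15078062  8.54975888] 7.5
```

View pics/d3.png

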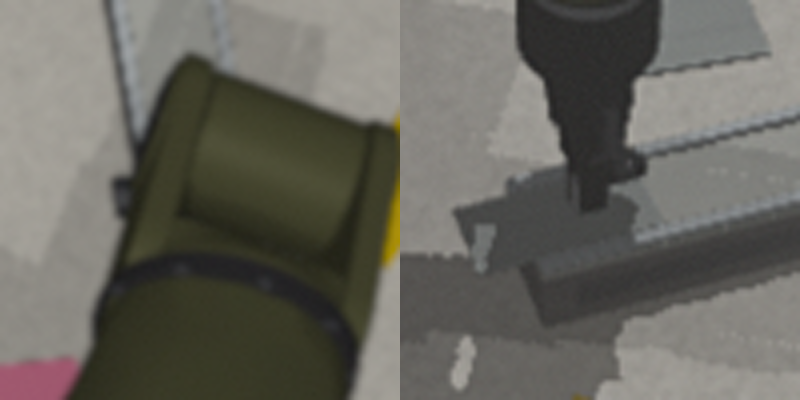

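The plate's near end now hangs over the open edge, with corners at crop (455,208) and (473,270). I'll lift off and measure the overhang.

Emit:
servo_tool([
  [0,0,-0.005,0],
  [0,0,-0.03,0],
  [0,0,-0.05,0],
], claw=0)

```text
clock: 7.8
position: [0.5212, -0.1568, 0.1031]
tcp_rot: [3.141, -0.001, -2.989]
wrist_force: [-0.3, -0.2, 0.1]
grip_width: 0.0
finger_force: 0.0
```

```bash
cat > g.py <<'E'
from h import *
np.set_printoptions(precision=4,suppress=True)
b=ctrl.capture("side");save(b,"s4raw.png")
e=np.array([.4818,-.164]);a=.153;X=np.array([np.cos(a),np.sin(a)]);Y=np.array([-X[1],X[0]])
for uv in((243.6,251.9),(248.1,267.4)):
    d=atz(b,uv,.053)[:2]-e;print(d@X,d@Y)
d=atz(b,(233.7-.1+0,0),.05)
# edge corner of store floor/rail in side, predicted vs seen
for y in(.035,-.035): print(proj(b,[*(e+Y*y),.056]))
t=ctrl.capture("top");print(ctrl.mark_of(b,"plate")[:3],ctrl.mark_of(t,"plate")[:3])
f=lambda p,x,y:cv2.resize(p["img"][y-50:y+50,x-50:x+50,::-1],None,fx=4,fy=4,interpolation=2)
cv2.imwrite("pics/d4.png",np.hstack([f(t,340,225),f(b,280,250)]))
E
python3 g.py
```

```text
-0.030287155086474917 0.019230332944564034
-0.03322488318436292 -0.02714475841207862
[254.3943 242.9433]
[263.5861 265.4573]
[{'uv': [294.2, 312.8], 'p': 0.85}, {'uv': [194.5, 242.9], 'p': 0.83}, {'uv': [269.4, 256.6], 'p': 0.66}] [{'uv': [270.4, 197.3], 'p': 0.95}, {'uv': [297.5, 291.6], 'p': 0.84}, {'uv': [389.8, 219.7], 'p': 0.58}]
```

View pics/d4.png

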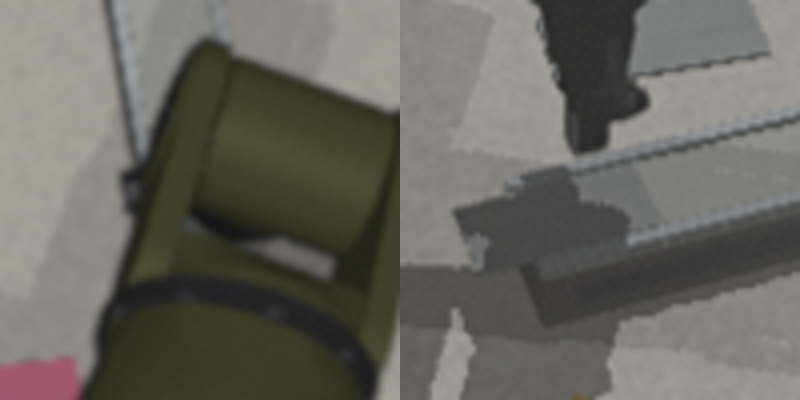

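The overhang is about 32 mm, and the rail corner projects where it is seen. I'll pinch about 14 mm from the plate's end, fingers astride its sides.

Emit:
servo_tool([
  [0.03,0,0,0],
  [0.058,-0.001,0,0],
  [0.058,-0.001,0,0],
  [0.058,-0.001,0,0],
  [0.058,-0.001,0.01,0],
], claw=1)

```text
clock: 8.5
position: [0.4654, -0.1669, 0.0927]
tcp_rot: [-3.141, 0.002, -2.989]
wrist_force: [0.7, -0.7, 0.7]
grip_width: 0.0722
finger_force: 0.0
```

Emit:
servo_tool([
  [0,0,0.015,0],
  [0,0,0.03,0],
  [0,0,0.045,0],
  [0,0,0.06,0],
  [0,0,0.061,0],
])

```text
clock: 9.0
position: [0.4637, -0.166, 0.029]
tcp_rot: [3.139, -0.003, -2.988]
wrist_force: [-1.1, 0.6, 0.1]
grip_width: 0.0853
finger_force: 0.0
```

```bash
python3 d.py .4645 -.1667 3.294; python3 e.py d5.png 340 225 265 250
```

```text
tool shift [-0.0007 -0.0008] turn 0.04244581606964244 [ 0.46368228 -0.16599891  0.02898057] [ 3.13949036 -0.0031717  -2.98844449] [-1.05155786  0.63166594  0.07008318] 9.0
[ 0.46442781 -0.16644209  0.03089369] [ 0.02052827  0.19842653 -0.19654732] 9.1
```

View pics/d5.png

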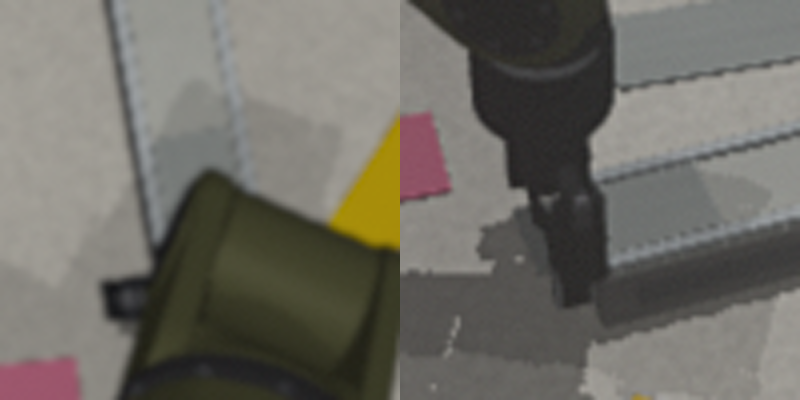

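The near finger stands in front of the block's face beside the overhanging end (crop ~575,250). Closing.

Emit:
servo_tool([
  [0,0,0,0],
  [0,0,0,0],
  [0,0,0,0],
  [0,0,0,0],
  [0,0,0,0],
], claw=0)

```text
clock: 9.6
position: [0.4647, -0.1669, 0.0322]
tcp_rot: [-3.141, 0.001, -2.989]
wrist_force: [-1.5, 0.8, 5.8]
grip_width: 0.0479
finger_force: 60.5
```

Emit:
servo_tool([
  [0,0,0,0],
  [0,0,0,0],
])

```text
clock: 9.8
position: [0.4647, -0.1668, 0.0322]
tcp_rot: [-3.141, 0.001, -2.989]
wrist_force: [-1.0, 1.6, 6.4]
grip_width: 0.0478
finger_force: 60.5
```

Emit:
servo_tool([
  [0,0,-0.003,0],
  [0,0,-0.008,0],
  [0,0,-0.015,0],
  [0,0,-0.025,0],
  [0,0,-0.035,0],
])

```text
clock: 10.3
position: [0.4644, -0.1667, 0.0675]
tcp_rot: [-3.141, 0.0, -2.989]
wrist_force: [-0.3, 0.1, -1.7]
grip_width: 0.0481
finger_force: 61.8
```

Emit:
servo_tool([
  [0,0,-0.01,0],
  [0,0,-0.02,0],
  [0,0,-0.03,0],
  [0,0,-0.04,0],
  [0,0,-0.045,0],
])

```text
clock: 10.8
position: [0.4646, -0.1668, 0.1127]
tcp_rot: [-3.141, 0.001, -2.989]
wrist_force: [-0.1, -0.2, -1.1]
grip_width: 0.048
finger_force: 61.8
```

```bash
python3 e.py d6.png 335 215 275 220; cat > fs.py <<'E'
from h import *
from scipy.optimize import least_squares
np.set_printoptions(precision=4,suppress=True)
p=ctrl.capture("top");q=ctrl.capture("side")
S=lambda u,v:np.array([178+(u+.5)/6.5-.5,183+(v+.5)/6.5-.5])
V=lambda u,v:np.array([245+(u+.5)/10-.5,135+(v+.5)/10-.5])
A=[((.005,.019,.062),S(100,160)),((.030,.019,.062),S(101,90)),((.005,-.019,.062),S(187,160)),((.03,-.019,.062),S(188,90))]
B=[((.005,-.019,.062),V(258,214)),((.030,-.019,.062),V(348,208)),((.005,.019,.062),V(245,136)),((.030,.019,.062),V(328,129))]
W=lambda c,m:[c[0]+np.cos(c[2])*m[0]-np.sin(c[2])*m[1],c[1]+np.sin(c[2])*m[0]+np.cos(c[2])*m[1],m[2]]
fa=lambda c:np.concatenate([proj(p,W(c,m))-u for m,u in A]); fb=lambda c:np.concatenate([proj(q,W(c,m))-u for m,u in B])
for f in(fa,fb,lambda c:np.r_[fa(c),fb(c)]):
    r=least_squares(f,[.56,.195,0]);print(r.x,f(r.x))
for n,P in(("top",p),("side",q)): print(n,[(np.round(atz(P,r["uv"],z)[:2],4),round(r["p"],2)) for t,z in(("stage",0.),("stage_home",.05)) for r in ctrl.mark_of(P,t)[:1]])
E
python3 fs.py
```

```text
[ 0.4646265  -0.16681461  0.11220849] [ 0.100369    0.03990351 -1.3591352 ] 10.9
[ 0.5577  0.1953 -0.0082] [-0.8528 -0.4648 -0.804   0.4544  0.8206 -0.4548  0.8362  0.4636]
[ 0.5589  0.1923 -0.0426] [ 0.0023  0.2965  0.0628  0.233  -0.3275 -0.3118  0.2621 -0.2458]
[ 0.5584  0.1946 -0.022 ] [-0.5531 -0.8324 -0.3692  0.0894  1.1142 -0.6163  1.2649  0.3038 -0.1961
 -0.2338 -0.1728 -0.4108 -0.7986 -0.8003 -0.2437 -0.8436]
top [(array([0.5611, 0.1966]), 0.62), (array([0.5281, 0.1963]), 0.81)]
side [(array([0.563 , 0.1969]), 0.73), (array([0.534 , 0.2108]), 0.88)]
```

View pics/d6.png

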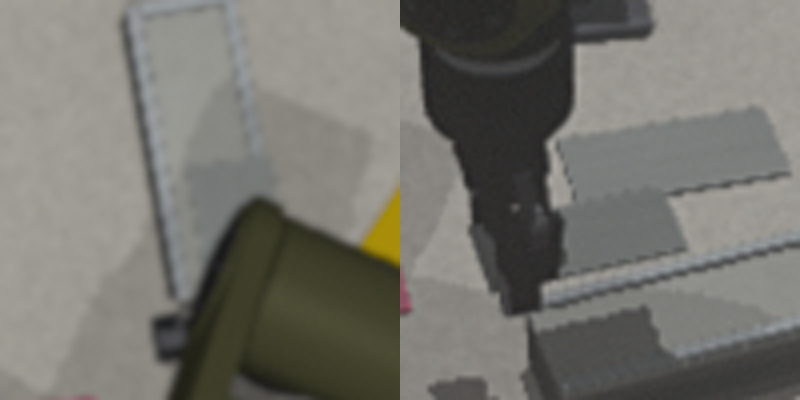

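The plate is pinched level and clear of the store, at right panel (620,230). I'll refine the stage yaw numerically from its straight edges.

```bash
cat > y.py <<'E'
from h import *
np.set_printoptions(precision=4,suppress=True)
ps=[ctrl.capture("top") for _ in range(4)];p=ps[-1]
g=np.mean([x["img"].mean(2) for x in ps],0);g=cv2.GaussianBlur(g,(0,0),1)
def sub(a):
    i=int(np.argmax(a));
    if 0<i<len(a)-1:
        l,m,r=a[i-1:i+2];return i+.5*(l-r)/(l-2*m+r+1e-9)
    return i
def line(pts,z):
    P=np.array([atz(p,q,z)[:2] for q in pts]);v=cv2.fitLine(P.astype(np.float32),cv2.DIST_HUBER,0,.001,.001).ravel();return v,P
gx=np.gradient(g,axis=1);gy=np.gradient(g,axis=0)
R=[(216+sub(gx[r,216:230]),r) for r in range(197,223)]
L=[(180+sub(-gx[r,180:192]),r) for r in range(197,223)]
F=[(c,218+sub(gy[218:232,c])) for c in range(189,214)]
K=[(c,190+sub(gy[190:200,c])) for c in range(185,213)]
for n,Q,z in(("R",R,.01),("L",L,.058),("F",F,.05)):
    v,P=line(Q,z);d=v[:2]*np.sign(v[np.argmax(abs(v[:2]))]);print(n,"yaw",np.arctan2(d[1],d[0]) if n!="F" else np.arctan2(-d[0],d[1]),"pt",v[2:], "uv",np.mean(Q,0))
E
python3 y.py
```

```text
R yaw -0.017782478 pt [0.5634 0.1443] uv [222.5785 209.5   ]
L yaw -0.32995713 pt [0.5566 0.2273] uv [187.17 209.5 ]
F yaw -0.03517719 pt [0.5146 0.1906] uv [201.     225.9312]
```

Emit:
servo_tool([
  [0,0.02,0,2],
  [0,0.055,0,4],
  [0,0.09,0,6],
  [0,0.125,0,8],
  [0,0.16,0,10.2],
])

```text
clock: 11.9
position: [0.4396, -0.0073, 0.1115]
tcp_rot: [3.142, 0.0, 3.115]
wrist_force: [1.1, 0.5, -1.4]
grip_width: 0.0481
finger_force: 61.9
```

```bash
python3 d.py .408 .1988 3.1166
```

```text
tool shift [0.0372 0.2052] turn -0.11968830760498535 [ 0.43962546 -0.0072989   0.1115357 ] [3.14155262e+00 1.76165311e-04 3.11451104e+00] [ 1.08581531  0.53654819 -1.43232625] 11.9
```

Emit:
servo_tool([
  [0.008,0.042,0,0],
  [0.016,0.084,0,0],
  [0.024,0.126,0,0],
  [0.031,0.168,0,0],
  [0.037,0.205,0,0],
])

```text
clock: 12.4
position: [0.4076, 0.1992, 0.1116]
tcp_rot: [3.141, 0.0, 3.117]
wrist_force: [0.4, 0.1, -0.9]
grip_width: 0.0477
finger_force: 61.9
```

Emit:
servo_tool([
  [0,0,0.02,0],
  [0,0,0.04,0],
  [0,0,0.06,0],
  [0,0,0.073,0],
  [0,0,0.073,0],
])

```text
clock: 12.9
position: [0.4074, 0.197, 0.0371]
tcp_rot: [-3.14, -0.003, 3.116]
wrist_force: [0.3, -0.4, -1.2]
grip_width: 0.0479
finger_force: 62.0
```

```bash
cat > z.py <<'E'
from h import *
np.set_printoptions(precision=4,suppress=True)
p=ctrl.capture("top");q=ctrl.capture("side");save(q,"z.png")
print([(np.round(r["uv"],1),round(r["p"],2),atz(P,r["uv"],.053)) for P in(p,q) for r in ctrl.mark_of(P,"plate")[:4]])
E
python3 z.py; python3 d.py .408 .1988 3.1166
```

```text
[(array([298.5, 295.1]), 0.98, array([ 0.3405, -0.0519,  0.053 ])), (array([268.7, 198.3]), 0.89, array([0.5838, 0.0212, 0.053 ])), (array([387.4, 218.4]), 0.61, array([ 0.5303, -0.2794,  0.053 ])), (array([197.6, 252.8]), 0.6, array([0.4471, 0.2009, 0.053 ])), (array([291.1, 315.3]), 0.89, array([ 0.5226, -0.3337,  0.053 ])), (array([195.3, 243.3]), 0.87, array([ 0.3431, -0.1054,  0.053 ])), (array([296.9, 210.2]), 0.79, array([ 0.5949, -0.0369,  0.053 ])), (array([227.7, 158.5]), 0.69, array([0.4479, 0.1932, 0.053 ]))]
tool shift [0.0007 0.0013] turn -0.023914914250269582 [0.40867887 0.19744565 0.03928342] [3.14111123e+00 1.17050421e-03 3.11618261e+00] [-0.75677808 -0.15039396 -1.59260694] 13.1
```

Emit:
servo_tool([
  [0,0.001,0.004,0],
  [-0.006,0.001,0.004,0],
  [-0.012,0.001,0.004,0],
  [-0.018,0.001,0.004,0],
  [-0.024,0.001,0.004,0],
])

```text
clock: 13.6
position: [0.433, 0.1977, 0.0346]
tcp_rot: [3.142, 0.0, 3.116]
wrist_force: [-2.0, 0.9, -1.3]
grip_width: 0.0481
finger_force: 62.0
```

```bash
python3 d.py .4925 .1966 3.1166
```

```text
tool shift [-0.0595  0.0005] turn -0.0311269604518905 [0.43297067 0.19766555 0.03455648] [3.14150024e+00 2.00857102e-04 3.11605673e+00] [-1.95944245  0.91648361 -1.28626785] 13.6
```

Emit:
servo_tool([
  [-0.005,0,0,0],
  [-0.01,0,0,0],
  [-0.015,0,0,0],
  [-0.02,0,0,0],
  [-0.02,0,0,0],
])

```text
clock: 14.1
position: [0.4529, 0.1972, 0.0346]
tcp_rot: [3.141, 0.001, 3.116]
wrist_force: [1.4, 2.0, -1.4]
grip_width: 0.0478
finger_force: 61.9
```

Emit:
servo_tool([
  [-0.004,0,0,0],
  [-0.008,0,0,0],
  [-0.012,0,0,0],
  [-0.012,0,0,0],
])

```text
clock: 14.5
position: [0.4649, 0.1969, 0.0346]
tcp_rot: [3.141, 0.001, 3.116]
wrist_force: [0.7, 2.3, -2.0]
grip_width: 0.048
finger_force: 61.9
```

Emit:
servo_tool([
  [-0.003,0,0,0],
  [-0.006,0,0,0],
  [-0.009,0,0,0],
  [-0.009,0,0,0],
])

```text
clock: 14.9
position: [0.4737, 0.1967, 0.0345]
tcp_rot: [3.141, 0.001, 3.116]
wrist_force: [0.7, 3.0, -1.5]
grip_width: 0.0478
finger_force: 61.9
```

Emit:
servo_tool([
  [-0.002,0.0007,0,0],
  [-0.005,0.0007,0,0],
  [-0.008,0.0007,0,0],
  [-0.01,0.0007,0,0],
  [-0.01,0.0007,0,0],
])

```text
clock: 15.4
position: [0.4835, 0.197, 0.0345]
tcp_rot: [-3.142, 0.0, 3.116]
wrist_force: [0.9, -0.6, -1.6]
grip_width: 0.0475
finger_force: 62.0
```

Emit:
servo_tool([
  [-0.002,0,0,0],
  [-0.004,0,0,0],
  [-0.004,0,0,0],
])

```text
clock: 15.7
position: [0.4875, 0.197, 0.0345]
tcp_rot: [3.142, 0.0, 3.116]
wrist_force: [0.2, -0.5, -0.3]
grip_width: 0.0478
finger_force: 62.0
```

Emit:
servo_tool([
  [0,0,0.0008,0],
  [0,0,0.0015,0],
  [0,0,0.0015,0],
])

```text
clock: 16.0
position: [0.4872, 0.197, 0.0329]
tcp_rot: [-3.142, -0.0, 3.116]
wrist_force: [0.3, -0.2, -0.4]
grip_width: 0.0478
finger_force: 62.1
```

Emit:
servo_tool([
  [-0.001,0,0,0],
  [-0.002,0,0,0],
  [-0.003,0,0,0],
  [-0.003,0,0,0],
])

```text
clock: 16.4
position: [0.4904, 0.1969, 0.033]
tcp_rot: [3.142, 0.0, 3.116]
wrist_force: [0.1, 0.5, -1.8]
grip_width: 0.0481
finger_force: 62.1
```

Emit:
servo_tool([
  [-0.0005,0,0,0],
  [-0.001,0,0,0],
  [-0.001,0,0,0],
])

```text
clock: 16.7
position: [0.4913, 0.1969, 0.033]
tcp_rot: [3.142, 0.0, 3.116]
wrist_force: [0.1, -0.0, 0.1]
grip_width: 0.048
finger_force: 62.1
```

Emit:
servo_tool([
  [-0.0005,0,0,0],
  [-0.001,0,0,0],
  [-0.001,0,0,0],
])

```text
clock: 17.0
position: [0.4921, 0.1968, 0.0329]
tcp_rot: [-3.141, -0.001, 3.116]
wrist_force: [-1.9, 0.1, -1.1]
grip_width: 0.0482
finger_force: 62.1
```

Emit:
servo_tool([
  [-0.0005,0,0,0],
  [-0.001,0,0,0],
  [-0.001,0,0,0],
])

```text
clock: 17.3
position: [0.4922, 0.1967, 0.0326]
tcp_rot: [-3.141, -0.003, 3.116]
wrist_force: [-8.2, 0.2, 1.4]
grip_width: 0.0475
finger_force: 62.2
```

It touched the back stop at the predicted place. Now I'll lower onto the deck.

Emit:
servo_tool([
  [0,0,0.0004,0],
  [0,0,0.0004,0],
])

```text
clock: 17.5
position: [0.4923, 0.1968, 0.0325]
tcp_rot: [-3.141, -0.002, 3.117]
wrist_force: [-9.7, -1.5, 5.0]
grip_width: 0.0478
finger_force: 62.4
```

Emit:
servo_tool([
  [0,0,0.0004,0],
  [0,0,0.0004,0],
])

```text
clock: 17.7
position: [0.4923, 0.1968, 0.0322]
tcp_rot: [-3.141, -0.002, 3.117]
wrist_force: [-10.8, -0.8, 8.2]
grip_width: 0.048
finger_force: 62.6
```

Emit:
servo_tool([
  [0,0,0,0],
  [0,0,0,0],
  [0,0,0,0],
  [0,0,0,0],
  [0,0,0,0],
], claw=1)

```text
clock: 18.2
position: [0.4933, 0.1968, 0.0322]
tcp_rot: [3.142, 0.0, 3.116]
wrist_force: [0.2, -0.2, -0.2]
grip_width: 0.0854
finger_force: 0.0
```

Emit:
servo_tool([
  [0,0,-0.01,0],
  [0,0,-0.03,0],
  [0,0,-0.06,0],
  [0,0,-0.09,0],
  [0,0,-0.12,0],
])

```text
clock: 18.7
position: [0.4932, 0.1968, 0.1542]
tcp_rot: [3.141, 0.001, 3.116]
wrist_force: [-0.4, 0.8, 0.3]
grip_width: 0.0854
finger_force: 0.0
```

Emit:
servo_tool([
  [0.03,-0.03,0,0],
  [0.06,-0.06,0,0],
  [0.09,-0.1,0,0],
  [0.11,-0.14,0,0],
  [0.13,-0.18,0,0],
])

```text
clock: 19.2
position: [0.3576, 0.0192, 0.1529]
tcp_rot: [-3.141, 0.001, 3.117]
wrist_force: [1.4, -0.9, 1.1]
grip_width: 0.0855
finger_force: 0.0
```

```bash
cat > k.py <<'E'
from h import *
np.set_printoptions(precision=4,suppress=True)
p=ctrl.capture("top");q=ctrl.capture("side")
for n,P in(("top",p),("side",q)):
    for r in ctrl.mark_of(P,"plate")[:5]: print(n,np.round(r["uv"],1),round(r["p"],2),atz(P,r["uv"],.05))
# near edge of plate in top: profile along stage axis at z=.053
g=p["img"].astype(int)
X=np.array([1,-.025]);o=np.array([.558,.1955]);Y=np.array([.025,1])
for nm,P in(("top",p),("side",q)):
  for y in(-.015,0,.015):
    print(nm,y,[int(cv2.getRectSubPix(P["img"].mean(2).astype(np.float32),(1,1),tuple(map(float,proj(P,[*(o+X*s+Y*y),.053]))))[0,0]) for s in np.arange(-.1,.041,.005)])
  for s in(-.07,-.055):
    print(nm,"across",[int(cv2.getRectSubPix(P["img"].mean(2).astype(np.float32),(1,1),tuple(map(float,proj(P,[*(o+X*s+Y*y),.053]))))[0,0]) for y in np.arange(-.04,.041,.005)])
for t in("articulator","cup","bottle"): print(t,[atz(P,ctrl.mark_of(P,t)[0]["uv"],0) if ctrl.mark_of(P,t) else None for P in(p,q)])
print(ctrl.get_obs()["wrist_force"],ctrl.get_obs()["clock"])
E
python3 k.py
```

```text
top [297.2 294.2] 0.86 [ 0.3424 -0.0488  0.05  ]
top [391.6 218.3] 0.83 [ 0.5306 -0.2909  0.05  ]
top [268.8 195.8] 0.79 [0.5905 0.021  0.05  ]
top [198.  219.4] 0.67 [0.5315 0.2014 0.05  ]
side [294.4 314.8] 0.9 [ 0.5299 -0.3317  0.05  ]
side [193.4 245.4] 0.9 [ 0.3383 -0.1084  0.05  ]
side [258.4 156.8] 0.76 [0.5325 0.191  0.05  ]
side [293.7 209.5] 0.73 [ 0.5883 -0.0302  0.05  ]
side [257.4 156.3] 0.19 [0.5301 0.1937 0.05  ]
top -0.015 [142, 143, 143, 109, 113, 137, 138, 138, 138, 138, 138, 139, 139, 139, 139, 139, 139, 139, 139, 139, 139, 137, 140, 139, 139, 135, 93, 44, 65]
top 0 [141, 143, 142, 120, 113, 136, 138, 138, 138, 138, 138, 137, 137, 138, 138, 138, 138, 138, 139, 138, 139, 138, 138, 139, 139, 139, 100, 44, 63]
top 0.015 [144, 144, 143, 144, 141, 139, 139, 140, 139, 140, 139, 139, 139, 139, 138, 138, 138, 138, 138, 137, 137, 134, 133, 133, 133, 132, 90, 41, 65]
top across [103, 93, 92, 110, 134, 138, 139, 138, 138, 138, 139, 139, 140, 142, 143, 144, 143]
top across [104, 80, 75, 104, 136, 138, 138, 138, 138, 138, 140, 140, 140, 140, 141, 142, 143]
side -0.015 [131, 131
[... 193 characters left out ...]
109, 109, 110, 109, 110, 109, 111, 110, 111, 110, 110, 111, 109, 110, 110, 112, 84, 46, 84]
side 0.015 [132, 131, 133, 130, 113, 110, 111, 110, 111, 112, 111, 111, 111, 110, 113, 112, 113, 113, 113, 112, 109, 100, 100, 104, 101, 99, 83, 43, 84]
side across [133, 132, 116, 92, 109, 110, 110, 109, 109, 109, 110, 111, 116, 127, 133, 134, 134]
side across [132, 129, 107, 108, 112, 111, 109, 110, 109, 110, 111, 112, 115, 123, 132, 133, 136]
articulator [array([ 0.4838, -0.1811,  0.    ]), array([0.7907, 0.0139, 0.    ])]
cup [array([0.5851, 0.3852, 0.    ]), array([0.5826, 0.392 , 0.    ])]
bottle [array([ 0.6466, -0.3649,  0.    ]), array([ 0.65  , -0.3559,  0.    ])]
[1.4041 0.6249 0.4223] 20.0
```

Both views agree that the plate runs unbroken from 40 mm outside the mouth to the back stop, under the lips. The bystanders have not moved. Handing in.

```bash
python3 -c "
from bench import ctrl
print(ctrl.finish_job())"
```

```text
the job is handed in; nothing more can be done
None
```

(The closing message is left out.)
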